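# Lock the belt-hook slider into the wardrobe rail

## Task

Fit the loose belt-hook slider to the accessory rail. First draw the rail's spring bolt back by its knob and shift the knob sideways into the holding notch, so that the bolt stays drawn when you let go; then slide the hook slider into the rail's open end, all the way to the end stop. Finally nudge the knob out of the notch so that the bolt springs fully home behind the slider, let go, and leave the other things on the counter where they are.

Things in the scene. Friction and masses are not known exactly. Their poses are not given: they have to be found in the camera images.
- rack: Fixed wooden board carrying a metal rail along its y and, on the +x side, a spring bolt. Origin: on the counter under the rail's centre line; z up. Board top at z = 12 mm, also the rail's floor. The rail runs from its open mouth at y = -100 to an end stop with its face at y = 56 (top z 42). Bolt parts other than the knob stay below z 43.
- rail_mouth (a point): Centre of the rail's open mouth on the channel floor: (0, -100, 12) mm in the rack's frame, axes as the rack. C channel: 34 mm wide inside, floor z 12, lips' underside z 21, lips' top z 25, gap between the lips 14 mm. Short side walls flare outwards before it, to about 52 mm wide at y = -122.
- porch (a point): Point on the board before the mouth, (0, -150, 12) mm in the rack's frame, axes as the rack. The bare board there (x -45 to 45, y -165 to -122) is level with the channel floor.
- rail_home (a point): Where the slider's origin lies when the slider rests against the end stop: (0, 31, 12) mm in the rack's frame; axes as the rack.
- bolt_tip (a point): Tip of the spring bolt, a flat bar 12 mm wide lying along the rack's x at its y = -5, z 27 to 35 mm, above the rail's lips. When home the tip is at x = -7, across the gap between the lips, and bars the rail; axes as the rack.
- bolt (a joint): Travel of the spring bolt in m along the rack's +x (away from the rail): 0 = home, across the rail; at most 0.035 to 0.045. The spring pulls it home with 4 N at 0 and 10 N at 0.030. Beyond 0.014 it clears the slider's way.
- slot (a point): Rack point (89, -5, 42) mm, axes as the rack, near the middle of the steel slotted plate's top. The knob's stem (8 mm) runs in its straight 10 mm slot along x. One notch opens from the slot to the -y side and takes the stem within 2 mm either way of one bolt travel between 0.018 and 0.030: the plate is adjustable, that travel differs each time and is not reported.
- knob (a joint): Sideways shift of the knob in m along the rack's -y: 0 = in the slot, 0.010 = deep in the notch; friction 0.6 N, no spring. Find the notch by pressing lightly (4 N) sideways at successive travels until it yields more than 2 mm. Shifted in 7 mm or more and let go, it holds the bolt drawn, up to 4 mm short of where it went in; pushed back to +y (about 5 N) it snaps home.
- knob_grip (a point): Point on the axis of the bolt's black knob, 70 mm above the counter. The knob is an upright cylinder, 18 mm across, z 47 to 88 mm. With the bolt home this point is at (65, -5, 70) mm in the rack's frame; it moves with both joints. Axes as the rack.
- slider: Loose belt-hook slider, 160 g, standing on its foot. Origin: centre of the foot's underside; z up. Steel foot 30 (x) by 50 (y) by 5 mm, neck 10 by 50 mm up to z 43, wooden head 28 (x) by 30 (y) mm, z 42 to 84; a hook on each x side at z 50 to 68, out to 41 mm. A half turn makes no difference. Foot runs in the channel, neck between the lips, y along the rail, 2 mm play to each side.
- slider_grip (a point): Point on the slider's axis in the wooden head, 66 mm above its underside. Grip the head by its two y faces.
- polish_tin: Bystander: flat dark round tin, 72 mm across, 24 high; origin under its centre.
- shoe_brush: Bystander: wooden shoe brush 160 x 48 x 43 mm; origin under its centre.
- scent_bottle: Bystander: amber bottle 52 mm across, 110 high; origin under its centre.
- jar: Bystander: clear jar 66 mm across, 80 high; origin under its centre.
- watch_box: Bystander: dark wooden box 100 x 90 x 60 mm; origin under its centre.
- lint_brush: Bystander: long-handled flat brush, about 200 mm long, lying near the robot; origin under its middle.
- dish: Bystander: white bowl 100 mm across, 30 high; origin under its centre.

How it is judged:
By the outcome, as a careful person would: the job done as asked, in the order asked, and still so for the second after the job is handed in, with the robot touching nothing.
It also fails if it takes over 67 s, if anything falls off the work surface, if the arm or the gripper's body presses on something with over 40 N, if the wrist force passes 120 N, or if a joint passes its speed limit or range.

## Robot

A 6-joint arm with a two-finger parallel gripper is mounted at the origin on the work surface. World frame = base frame: x ahead of the robot, y to its left, z up, the work surface at z = 0. Lengths are in m, angles in degrees, forces in N, time in s.
With the tool pointing down it reaches from about 0.35 to 0.875 m from the base axis. Payload 4.2 kg.
Tool frame: the origin (TCP) lies on the centre line of the jaws, within the pads' length; the fingertips stand 11 mm ahead of it and the grasp point (between the pads) lies 8 mm behind it; z points along the fingers, y is the line along which they close (so a half turn about z gives the same grasp; the last joint's range is limited). The gripper opens to 87 mm and grips with 3 to 60 N. Pads are 19 mm wide; open, the fingers measure 117 mm over their backs; the gripper's body (75 mm by 190 mm) begins 51 mm behind the grasp point.
Start: joints at [-53.766, 22.042, 0.453, 0, -68.411, -14.817], TCP at [0.228, -0.582, 0.234] pointing down, gripper open.
Joint ranges: [-179.83, 179.83], [-69.29, 118.12], [-61.27, 80.66], [-181.25, 117.63], [-171.15, -9.14], [-177.46, 177.46]. Speed limits (degrees/s): [159.86, 159.86, 180, 180, 180, 180].

## Interface

Orientations are given as a 3x3 rotation matrix whose columns are the frame's x, y, z axes.
In Python, from station import r gives the robot as it stands.
- The arm moves only by the tool servo_tool, never from a script. Its argument "commands" is a list that holds one entry, the list of rows, each a list of 7 numbers: the closure, from 0 (fully open) to 1 (shut), then the shift along the tool's x, y, z in mm, then the turn, a rotation vector about the tool's x, y, z in rad. In form: [[[claw, x, y, z, ax, ay, az], ...]]. A call has exactly 5 rows; each row is the pose to reach, as a shift and turn from the pose commanded when the call began, along the tool's axes at that moment; what a row does not reach only later rows make up. A row lasts 1/10 s, in which the tool goes at most 50 mm and 8.59 degrees, less where a joint would pass 70% of its speed; a pose out of reach is approached as far as the arm can. A call with a gripper value outside its range is refused whole. The fingers move at their own pace and stop on an object; the grip force is fixed at half the most. Time passes only in rows, so rows that repeat a pose let the fingers close, or fill a call up. It gives the time, the measured TCP pose, the force, the opening and the grip force at its end, in the units of the state.
- r.sense(): the state, without advancing time (a new reading comes with each control period).
- r.capture(name): name is "scene" or "top" or "wrist"; returns a dict with "pixels" (480x640x3 uint8, red, green, blue), "camera_matrix" (3x3 intrinsics, pixels), "R" (3x3) and "t" (3): a world point X has camera coordinates R X + t. Camera axes: x right, y down, z forward; pixel columns grow to the right and rows downward; lengths in m; the calibration is good to about 2 mm. The wrist camera is an equidistant fisheye: a pixel r from the principal point sees the ray r / f radians off the axis. A picture is of the moment at which its call begins. There is no depth.
- r.finish_job(): hands the job in; it is judged then, once.
The state is a dict: "time_s": time; "joints": joint angles; "joint_velocities": joint speeds; "effort": joint torques, N m; "tcp_pos": TCP position; "ee_rot": TCP orientation; "wrist_force": force on the tool from outside, world axes, zero at the start; "moment": the same for the moment, N m; "gripper_width": opening from 0.0 (shut) to 1.0 (fully open); "gripper_force": force on a finger pad.
Only numpy, scipy, OpenCV 4.12 (cv2) and the standard library are available. Lean on these libraries where they do the work, as an engineer would, in place of code of your own. Each camera call takes 0.05 s, during which the arm holds its last target. There are 200 camera calls.

## Working session

There is one attempt and no reset: what is moved stays moved. The work goes in short steps, Python scripts to look and compute and a tool call to move; the robot and the scene stay as the last step left them, time stands still between calls to the robot, and variables do not carry over. Pictures are saved under pics/ and viewed, at most 10 in all, crops included, and the job is handed in when it is done.

Besides the shell and the picture viewer there is one more tool, called after "Call:" as name(argument=value, ...) on one line, values as JSON. servo_tool: Moves the arm, as the interface text tells. Its arguments: {"type":"object","properties":{"commands":{"type":"array","items":{"type":"array","items":{"type":"array","items":{"type":"number"}}}}},"required":["commands"]}

```bash
mkdir -p pics; cat > h.py <<'E'
from station import r
import numpy as np, cv2, json
def snap(cam,fn):
    c=r.capture(cam); cv2.imwrite(f'pics/{fn}.png',c['pixels'][:,:,::-1])
    json.dump({k:np.array(c[k]).tolist() for k in('camera_matrix','R','t')},open(f'pics/{fn}.json','w'))
def w(fn,u,v,z):
    d=json.load(open(f'pics/{fn}.json'));K,R,t=[np.array(d[k]) for k in('camera_matrix','R','t')]
    q=np.linalg.solve(K,[u,v,1.]); 
    if 'wrist' in fn:
        a=np.hypot(q[0],q[1]); q=np.array([q[0]/a*np.sin(a),q[1]/a*np.sin(a),np.cos(a)])
    o=-R.T@t; q=R.T@q; return o+q*(z-o[2])/q[2]
E
python3 - <<'E'
from h import *
snap('top','top1');snap('scene','scene1');s=r.sense();print(s['tcp_pos'],s['ee_rot'],s['time_s'],s['gripper_width'])
E
```

```text
[ 0.22805825 -0.58135633  0.2325772 ] [[-9.31010327e-01 -3.64992006e-01 -7.78883599e-04]
 [-3.64992828e-01  9.31008660e-01  1.76383316e-03]
 [ 8.13623705e-05  1.92643382e-03 -9.99998141e-01]] 0.1 0.9986191401034318
```

View pics/top1.png

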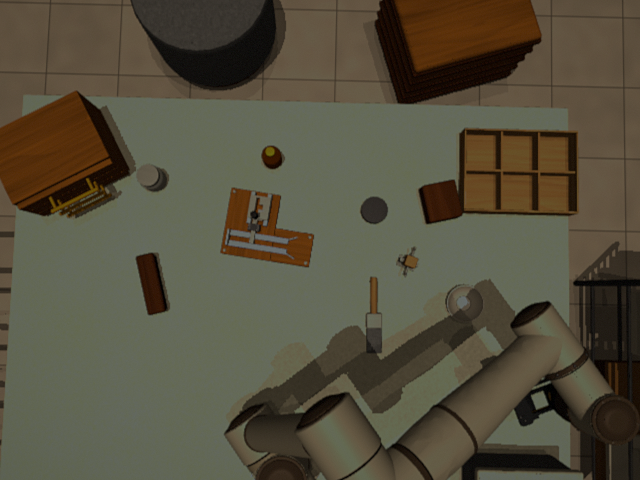

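View pics/scene1.png

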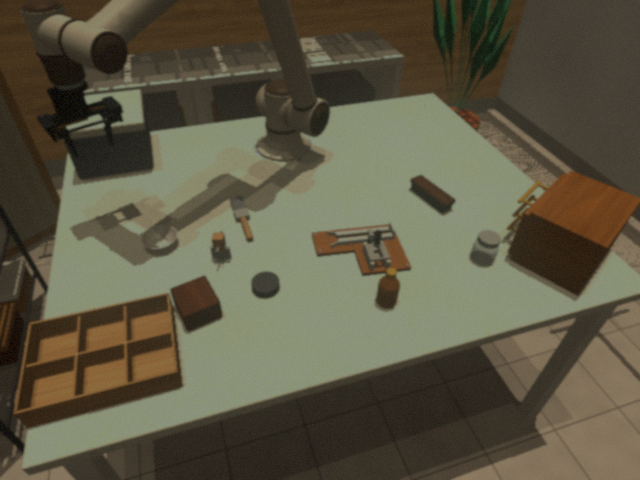

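```bash
python3 - <<'E'
from h import *
im=cv2.imread('pics/top1.png')
a=cv2.resize(im[175:275,210:320],None,fx=5,fy=5,interpolation=cv2.INTER_CUBIC)
b=cv2.resize(im[235:285,380:430],None,fx=5,fy=5,interpolation=cv2.INTER_CUBIC)
o=np.zeros((500,800,3),np.uint8);o[:,:550]=a;o[:250,550:]=b
cv2.imwrite('pics/c1.png',cv2.convertScaleAbs(o,alpha=1.6))
for p in [(313,234),(310,266),(221,252),(407,262)]: print(p,w('top1',*p,0.012))
E
```

```text
(313, 234) [ 0.58182606 -0.06006207  0.012     ]
(310, 266) [ 0.49586595 -0.05426824  0.012     ]
(221, 252) [0.52715886 0.18464982 0.012     ]
(407, 262) [ 0.51322222 -0.31322791  0.012     ]
```

View pics/c1.png

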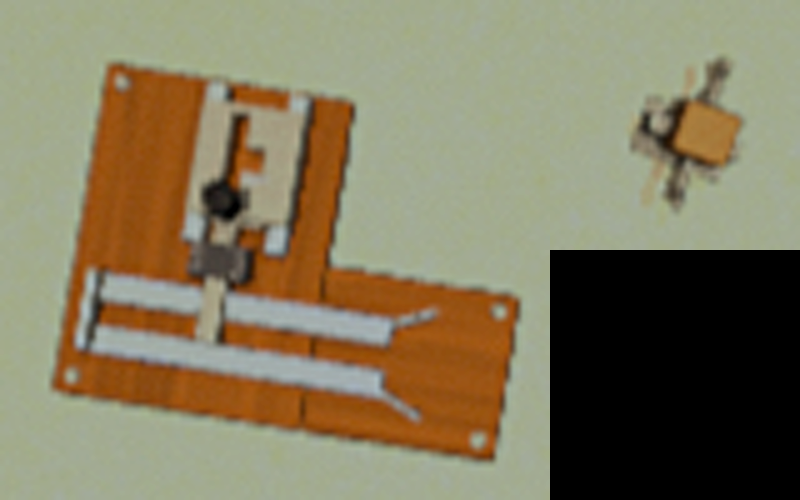

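```bash
cat >> h.py <<'E'
def fit(P,Q): # 2D rigid local P -> world Q
    P=np.array(P,float);Q=np.array(Q,float);a=P-P.mean(0);b=Q-Q.mean(0)
    th=np.arctan2((a[:,0]*b[:,1]-a[:,1]*b[:,0]).sum(),(a*b).sum())
    Rm=np.array([[np.cos(th),-np.sin(th)],[np.sin(th),np.cos(th)]]);t=Q.mean(0)-Rm@P.mean(0)
    return th,Rm,t,np.linalg.norm(P@Rm.T+t-Q,axis=1)
from scipy.spatial.transform import Rotation as Ro
def go(target,yaw_y):
    # target TCP xyz; yaw_y = world angle(rad) of tool y axis; prints shift mm and turn in current tool axes
    s=r.sense();R=np.array(s['ee_rot']);p=np.array(s['tcp_pos'])
    best=None
    for k in(0,np.pi):
        y=np.array([np.cos(yaw_y+k),np.sin(yaw_y+k),0]);z=np.array([0,0,-1.]);T=np.column_stack([np.cross(y,z),y,z])
        v=Ro.from_matrix(R.T@T).as_rotvec()
        if best is None or np.linalg.norm(v)<np.linalg.norm(best):best=v
    print('shift',np.round(R.T@(np.array(target)-p)*1000,1),'turn',np.round(best,4),'j',np.round(s['joints'],1),'t',s['time_s'])
E
python3 - <<'E'
from h import *
c=lambda u,v,z:w('top1',210+u/5,175+v/5,z)[:2]
P=[(45,-165),(-45,-165),(-0,-5)]
Q=[c(518,298,.012),c(493,460,.012)]
P=[(45,-165),(-45,-165),(0,-100),(0,58)];Q+=[(c(391,330,.025)+c(381,382,.025))/2,(c(97,284,.042)+c(83,335,.042))/2]
th,Rm,t,e=fit(np.array(P)/1000,Q);print('rack',np.degrees(th),t,e*1000)
for n,q in dict(knob=(65,-5),porch=(0,-150),home=(0,31)).items(): print(n,Rm@(np.array(q)/1000)+t)
print('knob top px',c(222,200,.088))
d=lambda u,v,z:w('top1',380+(u-550)/5,235+v/5,z)
print('slider',d(707,132,.084));a=d(675,195,.059);b=d(718,68,.059);print((a+b)/2,np.degrees(np.arctan2(*(b-a)[1::-1])))
print('bottle',w('top1',272,157,.1))
go([*(Rm@[.04,-.03]+t),.25],th)
E
```

```text
rack -7.520686177226193 [0.55857121 0.10679825] [1.64416259 0.794282   0.95436453 1.21050544]
knob [0.62235764 0.0933338 ]
porch [ 0.53893859 -0.0419114 ]
home [0.56262862 0.13753158]
knob top px [0.62020698 0.09107598]
slider [ 0.51188565 -0.31332476  0.084     ]
[ 0.51318517 -0.31193003  0.059     ] -17.85062069157687
bottle [0.76930651 0.04980388 0.1       ]
shift [-579.4  474.5  -16.6] turn [ 1.8000e-03  1.0000e-03 -1.0659e+00] j [-53.8  22.1   0.4  -0.  -68.4 -14.8] t 0.1
```

Call:
servo_tool(commands=[[[0,-38.6,31.6,0,0,0,-0.071],[0,-77.2,63.2,0,0,0,-0.142],[0,-115.8,94.8,0,0,0,-0.213],[0,-154.4,126.4,0,0,0,-0.284],[0,-193,158,0,0,0,-0.355]]])

```text
time_s: 0.6
tcp_pos: [0.3506, -0.3624, 0.2332]
ee_rot: [[-0.744, -0.668, -0.0], [-0.668, 0.744, 0.0], [0.0, 0.001, -1.0]]
wrist_force: [2.0, -1.0, 0.8]
gripper_width: 1.0
gripper_force: 0.0
```

Call:
servo_tool(commands=[[[0,-47.2,16.2,0,0,0,-0.071],[0,-94.4,32.4,0,0,0,-0.142],[0,-141.5,48.6,0,0,0,-0.213],[0,-188.7,64.9,0,0,0,-0.284],[0,-235.9,81.1,0,0,0,-0.355]]])

```text
time_s: 1.1
tcp_pos: [0.4725, -0.1446, 0.2335]
ee_rot: [[-0.465, -0.885, -0.0], [-0.885, 0.465, 0.0], [-0.0, 0.0, -1.0]]
wrist_force: [0.3, -0.8, -0.0]
gripper_width: 1.002
gripper_force: 0.0
```

Call:
servo_tool(commands=[[[0,-49.9,-1.2,0,0,0,-0.071],[0,-99.8,-2.4,0,0,0,-0.142],[0,-149.6,-3.6,0,0,0,-0.213],[0,-199.5,-4.8,0,0,0,-0.284],[0,-249.4,-6,0,0,0,-0.355]]])

```text
time_s: 1.6
tcp_pos: [0.5945, 0.0729, 0.2332]
ee_rot: [[-0.128, -0.992, -0.001], [-0.992, 0.128, -0.0], [0.0, 0.001, -1.0]]
wrist_force: [1.2, -0.7, 0.1]
gripper_width: 0.999
gripper_force: 0.0
```

```bash
python3 - <<'E'
from h import *
snap('wrist','wrist1');s=r.sense();print(s['tcp_pos'],s['time_s'],s['wrist_force'])
E
```

```text
[0.59852776 0.07845646 0.23233614] 1.65 [5.44818485 2.97981414 1.73016162]
```

View pics/wrist1.png

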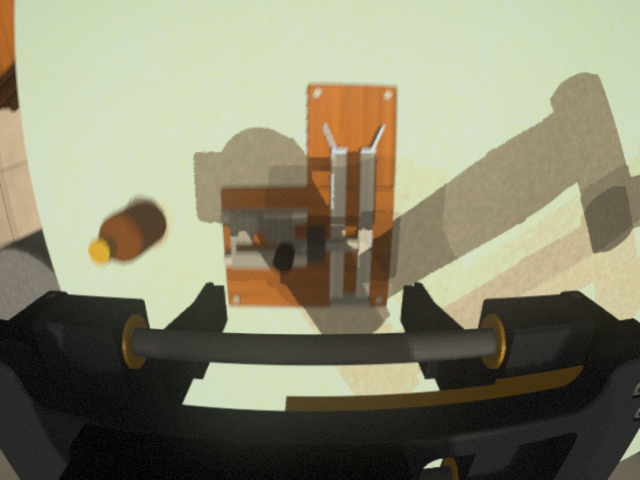

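```bash
python3 - <<'E'
from h import *
r.capture('top'); snap('wrist','wrist2')
im=cv2.imread('pics/wrist2.png')[75:315,215:405]
cv2.imwrite('pics/c2.png',cv2.convertScaleAbs(cv2.resize(im,None,fx=3,fy=2.5,interpolation=cv2.INTER_CUBIC)[:600],alpha=1.6))
s=r.sense();print(s['tcp_pos'],s['ee_rot'],s['time_s'],s['wrist_force'])
E
```

```text
[0.59478923 0.07354105 0.23201415] [[-1.28254138e-01 -9.91739253e-01 -2.03248040e-03]
 [-9.91741113e-01  1.28255212e-01 -4.06928247e-04]
 [ 6.64242922e-04  1.96350415e-03 -9.99997852e-01]] 1.75 [-0.50939943 -0.74293645  0.53539576]
```

View pics/c2.png

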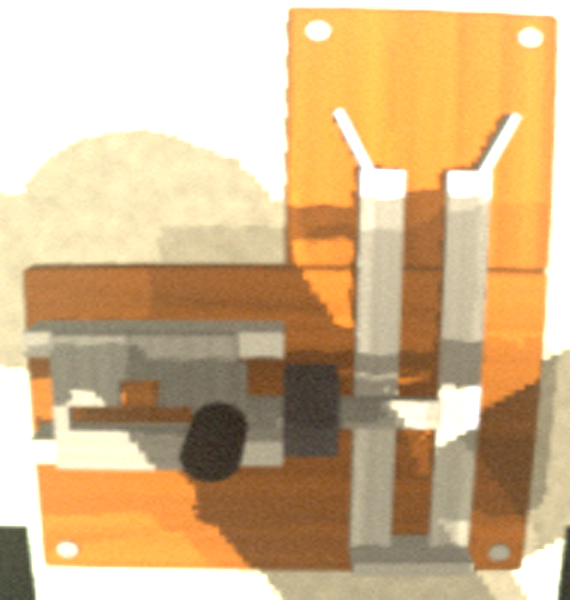

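```bash
python3 - <<'E'
from h import *
c=lambda u,v,z:w('wrist2',215+u/3,75+v/2.5,z)[:2]
P=[(45,-165),(-45,-165),(0,-100),(0,56)]
Q=[c(289,8,.012),c(556,15,.012),c(426,171,.025),c(411,547,.042)]
th,Rm,t,e=fit(np.array(P)/1000,Q);print('rack',np.degrees(th),t,e*1000)
for u,v in[(70,413),(190,413),(122,393),(140,393),(158,393),(140,380)]: print('slot',u,Rm.T@(c(u,v,.042)-t)*1000)
print('knobtop',Rm.T@(c(208,455,.088)-t)*1000)
for n,q in dict(knob=(65,-5),porch=(0,-150),home=(0,31)).items(): print(n,Rm@(np.array(q)/1000)+t)
np.savez('rack.npz',th=th,R=Rm,t=t)
go([*(Rm@[.065,-.005]+t),.065],th)
E
```

```text
rack -8.008559732789532 [0.56149791 0.10893409] [2.69867847 1.56422241 1.76950972 5.70809201]
slot 70 [113.26071789  -5.06069457]
slot 190 [73.98324312 -5.53455155]
slot 122 [ 95.8284573  -13.30016725]
slot 140 [ 89.98220893 -13.35796184]
slot 158 [ 84.16219302 -13.41731345]
slot 140 [ 89.85117579 -18.51978892]
knobtop [64.7509971  -4.67990931]
knob [0.62516738 0.09492698]
porch [ 0.54059976 -0.039603  ]
home [0.56581686 0.13963175]
shift [-25.2 -27.7 166.9] turn [ 0.002  -0.0007  0.0112] j [ 22.5  19.7  -3.4  -0.  -67.1 -29.9] t 1.75
```

Call:
servo_tool(commands=[[[0,-25,-28,10,0,0,0.011],[0,-25,-28,50,0,0,0.011],[0,-25,-28,90,0,0,0.011],[0,-25,-28,130,0,0,0.011],[0,-25,-28,150,0,0,0.011]]])

```text
time_s: 2.25
tcp_pos: [0.6222, 0.0901, 0.0794]
ee_rot: [[-0.145, -0.989, -0.007], [-0.989, 0.145, -0.002], [0.003, 0.007, -1.0]]
wrist_force: [-0.1, -0.4, 0.4]
gripper_width: 1.0
gripper_force: 0.0
```

Call:
servo_tool(commands=[[[0,0,0,8,0,0,0],[0,0,0,16,0,0,0],[0.5,0,0,16,0,0,0],[1,0,0,16,0,0,0],[1,0,0,16,0,0,0]]])

```text
time_s: 2.75
tcp_pos: [0.626, 0.0923, 0.069]
ee_rot: [[-0.142, -0.99, 0.003], [-0.99, 0.142, 0.001], [-0.001, -0.002, -1.0]]
wrist_force: [0.5, 0.2, -0.1]
gripper_width: 0.808
gripper_force: 0.0
```

Call:
servo_tool(commands=[[[1,0,0,0,0,0,0],[1,0,0,0,0,0,0],[1,0,0,0,0,0,0],[1,0,0,0,0,0,0],[1,0,0,0,0,0,0]]])

```text
time_s: 3.25
tcp_pos: [0.6253, 0.0921, 0.0676]
ee_rot: [[-0.142, -0.99, 0.0], [-0.99, 0.142, -0.0], [0.0, -0.0, -1.0]]
wrist_force: [-0.4, -1.1, 0.5]
gripper_width: 0.36
gripper_force: 0.0
```

Call:
servo_tool(commands=[[[1,0,0,0,0,0,0],[1,0,0,0,0,0,0],[1,0,0,0,0,0,0],[1,0,0,0,0,0,0],[1,0,0,0,0,0,0]]])

```text
time_s: 3.75
tcp_pos: [0.6244, 0.0919, 0.0674]
ee_rot: [[-0.143, -0.99, -0.002], [-0.99, 0.143, -0.0], [0.001, 0.002, -1.0]]
wrist_force: [-5.1, 0.5, 2.9]
gripper_width: 0.196
gripper_force: 30.0
```

Call:
servo_tool(commands=[[[1,0,-5,0,0,0,0],[1,0,-10,0,0,0,0],[1,0,-15,0,0,0,0],[1,0,-20,0,0,0,0],[1,0,-20,0,0,0,0]]])

```text
time_s: 4.25
tcp_pos: [0.6437, 0.0889, 0.0674]
ee_rot: [[-0.143, -0.99, -0.004], [-0.99, 0.143, -0.001], [0.001, 0.004, -1.0]]
wrist_force: [-8.4, 2.2, 5.4]
gripper_width: 0.199
gripper_force: 30.0
```

Call:
servo_tool(commands=[[[1,0,-3,0,0,0,0],[1,0,-5.5,0,0,0,0],[1,0,-5.5,0,0,0,0],[1,1,-5.5,0,0,0,0],[1,2,-5.5,0,0,0,0]]])

```text
time_s: 4.75
tcp_pos: [0.648, 0.0862, 0.0673]
ee_rot: [[-0.143, -0.99, -0.005], [-0.99, 0.143, -0.001], [0.002, 0.005, -1.0]]
wrist_force: [-8.9, 2.0, 6.2]
gripper_width: 0.199
gripper_force: 30.0
```

Call:
servo_tool(commands=[[[1,0.5,0,0,0,0,0],[1,1,0,0,0,0,0],[1,1.5,0,0,0,0,0],[1,1.5,0,0,0,0,0],[1,1.5,0,0,0,0,0]]])

```text
time_s: 5.25
tcp_pos: [0.6477, 0.0847, 0.0673]
ee_rot: [[-0.143, -0.99, -0.005], [-0.99, 0.143, -0.001], [0.002, 0.005, -1.0]]
wrist_force: [-9.0, 2.0, 6.7]
gripper_width: 0.197
gripper_force: 30.0
```

Call:
servo_tool(commands=[[[1,1,0,0,0,0,0],[1,2,0,0,0,0,0],[1,3,0,0,0,0,0],[1,4,0,0,0,0,0],[1,5,0,0,0,0,0]]])

```text
time_s: 5.75
tcp_pos: [0.647, 0.0798, 0.0674]
ee_rot: [[-0.143, -0.99, -0.005], [-0.99, 0.143, -0.001], [0.002, 0.005, -1.0]]
wrist_force: [-9.0, 1.9, 6.1]
gripper_width: 0.196
gripper_force: 30.0
```

Call:
servo_tool(commands=[[[1,0.5,0,0,0,0,0],[1,1,0,0,0,0,0],[1,1,0,0,0,0,0],[1,1,0,0,0,0,0],[1,1,0,0,0,0,0]]])

```text
time_s: 6.25
tcp_pos: [0.6469, 0.0789, 0.0674]
ee_rot: [[-0.143, -0.99, -0.005], [-0.99, 0.143, -0.001], [0.001, 0.005, -1.0]]
wrist_force: [-9.0, 2.0, 5.5]
gripper_width: 0.194
gripper_force: 30.0
```

Call:
servo_tool(commands=[[[1,0,1,0,0,0,0],[1,0,2,0,0,0,0],[1,0,3,0,0,0,0],[1,0,3,0,0,0,0],[1,0,3,0,0,0,0]]])

```text
time_s: 6.75
tcp_pos: [0.6455, 0.0792, 0.0674]
ee_rot: [[-0.143, -0.99, -0.002], [-0.99, 0.143, -0.0], [0.001, 0.002, -1.0]]
wrist_force: [-4.5, 0.5, 3.5]
gripper_width: 0.201
gripper_force: 30.0
```

Call:
servo_tool(commands=[[[0.5,0,0,0,0,0,0],[0.5,0,0,0,0,0,0],[0.5,0,0,0,0,0,0],[0.5,0,0,-40,0,0,0],[0.5,0,0,-80,0,0,0]]])

```text
time_s: 7.25
tcp_pos: [0.6464, 0.0792, 0.1472]
ee_rot: [[-0.142, -0.99, -0.001], [-0.99, 0.142, -0.001], [0.001, 0.001, -1.0]]
wrist_force: [0.5, 0.8, -0.2]
gripper_width: 0.484
gripper_force: 0.0
```

```bash
python3 - <<'E'
from h import *
s=r.sense();print(s['wrist_force'])
go([.5125,-.3125,.2],np.radians(90-17.85))
E
```

```text
[ 0.4875313   0.78493684 -0.20848439]
shift [406.9  76.8 -52.3] turn [ 1.9000e-03 -2.0000e-04 -1.4022e+00] j [ 21.2  28.4  -2.2   0.  -59.5 -29.4] t 7.25
```

Call:
servo_tool(commands=[[[0,41,8,-5,0,0,-0.14],[0,82,15,-10,0,0,-0.28],[0,122,23,-15,0,0,-0.42],[0,163,31,-20,0,0,-0.56],[0,203,38,-26,0,0,-0.7]]])

```text
time_s: 7.75
tcp_pos: [0.5797, -0.1176, 0.174]
ee_rot: [[0.534, -0.846, 0.002], [-0.846, -0.534, -0.0], [0.001, -0.002, -1.0]]
wrist_force: [1.5, 0.0, 0.2]
gripper_width: 0.875
gripper_force: 0.0
```

Call:
servo_tool(commands=[[[0,26,32,-5,0,0,-0.14],[0,52,64,-10,0,0,-0.28],[0,78,96,-15,0,0,-0.42],[0,105,128,-20,0,0,-0.56],[0,131,160,-26,0,0,-0.7]]])

```text
time_s: 8.25
tcp_pos: [0.5132, -0.3139, 0.2]
ee_rot: [[0.953, -0.303, 0.002], [-0.303, -0.953, -0.001], [0.002, 0.0, -1.0]]
wrist_force: [1.3, -0.1, -0.7]
gripper_width: 1.003
gripper_force: 0.0
```

```bash
python3 - <<'E'
from h import *
r.capture('top');r.capture('top');snap('wrist','wrist3')
im=cv2.imread('pics/wrist3.png');cv2.imwrite('pics/wrist3b.png',cv2.convertScaleAbs(im,alpha=1.3))
s=r.sense();print(s['tcp_pos'],s['ee_rot'],s['time_s'])
E
```

```text
[ 0.51295063 -0.31437267  0.20003449] [[ 9.49713402e-01 -3.13110892e-01  2.45441768e-03]
 [-3.13108973e-01 -9.49716521e-01 -1.14046903e-03]
 [ 2.68809429e-03  3.14618522e-04 -9.99996338e-01]] 8.4
```

View pics/wrist3b.png

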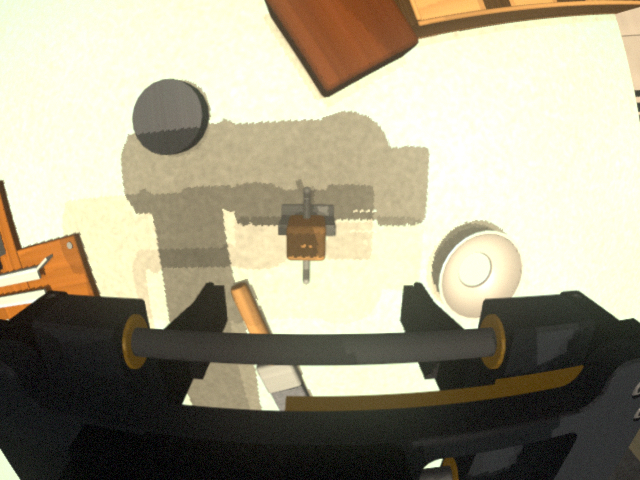

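```bash
python3 - <<'E'
from h import *
d=json.load(open('pics/wrist3.json'));print('cam',-np.array(d['R']).T@np.array(d['t']))
f=lambda u,v,z:np.round(w('wrist3',u,v,z)[:2]*1000,1)
a,b=f(307,188,.06),f(306,282,.06);print(a,b,(a+b)/2,np.degrees(np.arctan2(*(b-a)[::-1])))
print('foot',f(281,205,.005),f(334,205,.005),'head',f(287,260,.084),f(326,260,.084),f(287,232,.084),f(326,232,.084))
d=json.load(open('pics/wrist3.json'));K,R,t=[np.array(d[k]) for k in('camera_matrix','R','t')]
for x,y in[(512,-312.5),(515,-312.5)]:
  for q in[(-14,15),(14,15),(14,-15),(-14,-15)]:
    a=np.radians(-18);X=np.array([x+q[0]*np.cos(a)-q[1]*np.sin(a),y+q[0]*np.sin(a)+q[1]*np.cos(a),84])/1000
    c=R@X+t;n=np.hypot(c[0],c[1]);h=np.arctan2(n,c[2]);print(np.round((K@[c[0]/n*h,c[1]/n*h,1])[:2],0),end=' ')
  print()
E
```

```text
cam [ 0.59029855 -0.34093932  0.3524592 ]
[ 550.7 -322.7] [ 474.7 -296.4] [ 512.7  -309.55] 160.91168681086316
foot [ 535.5 -290.5] [ 519.7 -338.5] head [ 506.1 -292. ] [ 496.8 -320.4] [ 527.1 -299.4] [ 517.9 -327.2]
[291. 263.] [290. 227.] [330. 227.] [330. 262.] 
[289. 259.] [288. 224.] [329. 223.] [328. 259.]
```

Call:
servo_tool(commands=[[[0,-1.3,-4,20,0,0,0.014],[0,-1.3,-4,60,0,0,0.014],[0,-1.3,-4,100,0,0,0.014],[0,-1.3,-4,130,0,0,0.014],[0.3,-1.3,-4,142,0,0,0.014]]])

```text
time_s: 8.9
tcp_pos: [0.5119, -0.3061, 0.0542]
ee_rot: [[0.947, -0.322, -0.005], [-0.322, -0.947, 0.002], [-0.005, -0.0, -1.0]]
wrist_force: [-0.7, -0.3, 0.7]
gripper_width: 0.967
gripper_force: 0.0
```

Call:
servo_tool(commands=[[[1,0,0,0,0,0,0],[1,0,0,0,0,0,0],[1,0,0,0,0,0,0],[1,0,0,0,0,0,0],[1,0,0,0,0,0,0]]])

```text
time_s: 9.4
tcp_pos: [0.5136, -0.3079, 0.0587]
ee_rot: [[0.947, -0.322, 0.002], [-0.322, -0.947, -0.001], [0.002, -0.0, -1.0]]
wrist_force: [-0.0, 0.6, 0.3]
gripper_width: 0.54
gripper_force: 0.0
```

Call:
servo_tool(commands=[[[1,0,0,0,0,0,0],[1,0,0,0,0,0,0],[1,0,0,0,0,0,0],[1,0,0,0,0,0,0],[1,0,0,0,0,0,0]]])

```text
time_s: 9.9
tcp_pos: [0.5131, -0.3079, 0.0578]
ee_rot: [[0.947, -0.322, 0.0], [-0.322, -0.947, -0.0], [0.0, 0.0, -1.0]]
wrist_force: [-0.5, -0.8, 2.5]
gripper_width: 0.341
gripper_force: 30.0
```

Call:
servo_tool(commands=[[[1,0,0,-30,0,0,0],[1,0,0,-60,0,0,0],[1,-10,-44,-60,0,0,-0.03],[1,-20,-88,-60,0,0,-0.06],[1,-30,-131,-60,0,0,-0.093]]])

```text
time_s: 10.4
tcp_pos: [0.5261, -0.1724, 0.117]
ee_rot: [[0.972, -0.233, -0.001], [-0.233, -0.972, 0.001], [-0.001, -0.001, -1.0]]
wrist_force: [1.7, 0.0, -1.4]
gripper_width: 0.343
gripper_force: 30.0
```

Call:
servo_tool(commands=[[[1,-5.5,-47,0,0,0,-0.03],[1,-11,-92,0,0,0,-0.06],[1,-16,-120,0,0,0,-0.09],[1,-18,-134,0,0,0,-0.095],[1,-18,-134,0,0,0,-0.095]]])

```text
time_s: 10.9
tcp_pos: [0.5404, -0.0379, 0.1171]
ee_rot: [[0.991, -0.137, -0.001], [-0.137, -0.991, 0.0], [-0.001, -0.0, -1.0]]
wrist_force: [0.5, -0.1, -1.9]
gripper_width: 0.345
gripper_force: 30.0
```

```bash
python3 - <<'E'
from h import *
r.capture('top');r.capture('top');snap('wrist','wrist4')
im=cv2.imread('pics/wrist4.png');cv2.imwrite('pics/wrist4b.png',cv2.convertScaleAbs(im,alpha=1.3))
s=r.sense();print(s['tcp_pos'],s['ee_rot'],s['time_s'],s['gripper_width'])
z=np.load('rack.npz');print((z['R'].T@(np.array(s['tcp_pos'])[:2]-z['t']))*1000)
E
```

```text
[ 0.5400635  -0.04029623  0.11717536] [[ 9.90049943e-01 -1.40712373e-01 -1.06664321e-03]
 [-1.40712556e-01 -9.90050487e-01 -9.89563037e-05]
 [-1.04210625e-03  2.48061775e-04 -9.99999426e-01]] 11.05 0.3402487893362685
[  -0.43444601 -150.76118298]
```

View pics/wrist4b.png

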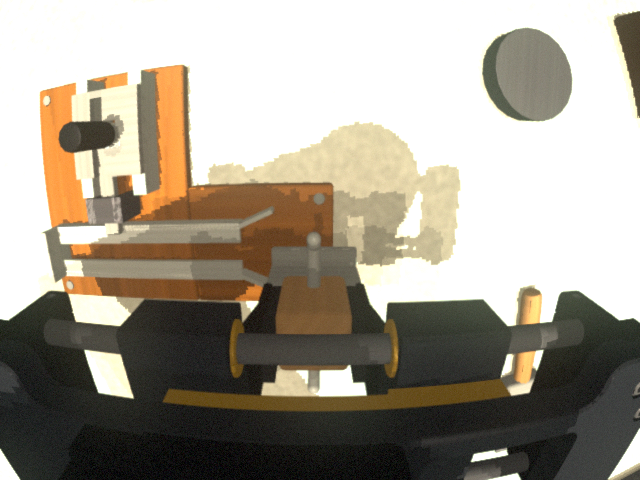

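```bash
python3 - <<'E'
from h import *
f=lambda u,v,z:w('wrist4',u,v,z)[:2]*1000
a,b,c=f(241,251.5,.025),f(100,252,.025),f(68,252,.025)
for q in(b,c):
  d=q-a;print('rail dir deg',np.degrees(np.arctan2(d[1],d[0]))-90,np.linalg.norm(d))
e1,e2=f(332,184,.012),f(192,186,.012);d=e2-e1;print('edge',e1,np.degrees(np.arctan2(d[1],d[0]))-90,np.linalg.norm(d))
P=[(0,-100),(45,-165)]
for th in np.radians([-7.5,-8,-8.3]):
  R=np.array([[np.cos(th),-np.sin(th)],[np.sin(th),np.cos(th)]])
  print(np.degrees(th),[a-R@[0,-100.],e1-R@[45,-165.]],'tcp in rack by mouth',R.T@(np.array([540.06,-40.3])-(a-R@[0,-100.])), 'c',R.T@(b-a),R.T@(c-a))
h1,h2=f(314,240,.118),f(315,387,.118);print('hooks',h1,h2,(h1+h2)/2,np.linalg.norm(h1-h2))
E
```

```text
rail dir deg -7.539926402405882 115.7512608302932
rail dir deg -7.537449488460851 149.20505666946138
edge [583.83528536 -58.42254337] -8.127626186814823 100.3556681667317
-7.499999999999999 [array([561.17772935, 110.06136066]), array([560.75708832, 111.03953741])] tcp in rack by mouth [  -1.31096839 -151.83141517] c [8.06609332e-02 1.15751233e+02] [9.75229362e-02 1.49205025e+02]
-8.0 [array([562.04242023, 109.94368139]), array([562.23678393, 111.23447752])] tcp in rack by mouth [  -0.85860978 -151.84088181] c [ -0.92944938 115.74752916] [ -1.20452372 149.20019457]
-8.3 [array([562.56073023, 109.86945343]), array([563.12539802, 111.34524088])] tcp in rack by mouth [  -0.58716103 -151.84466683] c [ -1.53548652 115.74107596] [ -1.98571403 149.19184252]
hooks [576.8994309  -44.66947129] [499.21573847 -34.16615271] [538.05758469 -39.417812  ] 78.39053367799912
```

Call:
servo_tool(commands=[[[1,2,0,15,0,0,-0.007],[1,2,0,30,0,0,-0.007],[1,2,0,40,0,0,-0.007],[1,2,0,46,0,0,-0.007],[1,2,0,46,0,0,-0.007]]])

```text
time_s: 11.55
tcp_pos: [0.542, -0.0405, 0.0708]
ee_rot: [[0.991, -0.134, -0.002], [-0.134, -0.991, -0.0], [-0.002, 0.001, -1.0]]
wrist_force: [0.5, -0.1, -1.7]
gripper_width: 0.342
gripper_force: 30.0
```

Call:
servo_tool(commands=[[[1,0,-5,0,0,0,0],[1,0,-10,0,0,0,0],[1,0,-15,0,0,0,0],[1,0,-15,0,0,0,0],[1,0,-15,0,0,0,0]]])

```text
time_s: 12.05
tcp_pos: [0.5446, -0.0245, 0.0718]
ee_rot: [[0.991, -0.132, 0.0], [-0.132, -0.991, 0.0], [0.0, -0.0, -1.0]]
wrist_force: [-0.4, -0.4, -1.7]
gripper_width: 0.34
gripper_force: 30.0
```

```bash
python3 - <<'E'
from h import *
snap('wrist','wrist5')
im=cv2.imread('pics/wrist5.png')[170:410,100:400];cv2.imwrite('pics/wrist5b.png',cv2.convertScaleAbs(cv2.resize(im,None,fx=2.5,fy=2.5,interpolation=cv2.INTER_CUBIC),alpha=1.4))
s=r.sense();print(s['tcp_pos'],s['wrist_force'],s['time_s'])
E
```

```text
[ 0.54447002 -0.02466471  0.07171772] [-0.25654312  0.13891275 -1.90255928] 12.1
```

View pics/wrist5b.png

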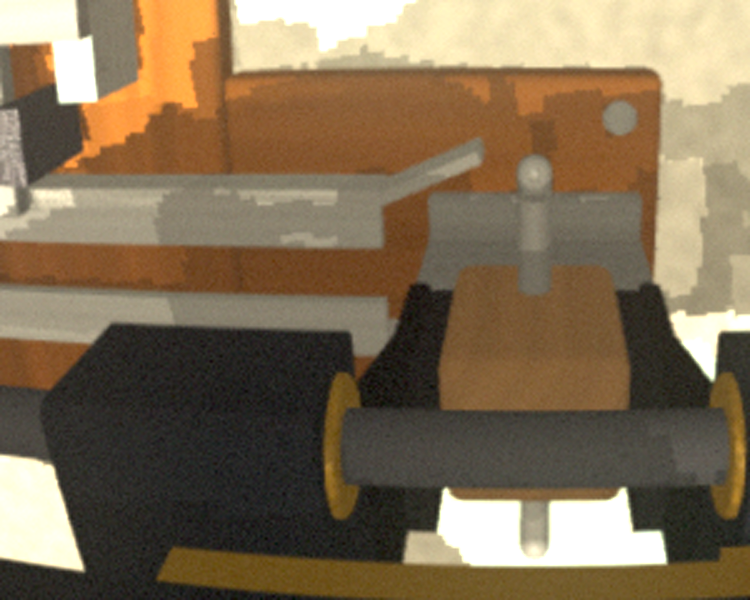

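```bash
python3 - <<'E'
from h import *
th=np.radians(-7.7);R=np.array([[np.cos(th),-np.sin(th)],[np.sin(th),np.cos(th)]]);t=np.array([.5615,.1102])
f=lambda u,v,z:np.round(R.T@(w('wrist5',100+u/2.5,170+v/2.5,z)[:2]-t)*1000,1)
print('lip inner',f(383,247,.025),f(388,297,.025),'far',f(40,246,.025),f(40,290,.025))
print('foot edge (x=15)',f(428,193,.0185),f(641,195,.0185),'neck',f(420,288,.0565),f(535,242,.0185))
print('hooks',f(535,172,.073),f(535,545,.073),'tcp',R.T@(np.array([.54447,-.02466])-t)*1000, 'corner',f(660,70,.012))
E
```

```text
lip inner [   6.8 -100.3] [  -5.9 -100.8] far [ 5.4 -9.9] [-6.9 -7.4]
foot edge (x=15) [  17.8 -110.5] [  17.4 -160.1] neck [  10.4 -112.8] [   5.7 -135.4]
hooks [  39.  -135.3] [ -40.3 -135.4] tcp [   1.19293307 -135.92577905] corner [  45.7 -164.3]
```

Call:
servo_tool(commands=[[[1,-0.5,-6,0,0,0,-0.003],[1,-0.5,-12,0,0,0,-0.003],[1,-0.5,-18,0,0,0,-0.003],[1,-0.5,-24,0,0,0,-0.003],[1,-0.5,-24,0,0,0,-0.003]]])

```text
time_s: 12.6
tcp_pos: [0.5471, -0.0001, 0.0714]
ee_rot: [[0.992, -0.128, -0.0], [-0.128, -0.992, 0.0], [-0.0, -0.0, -1.0]]
wrist_force: [-1.4, 0.8, -0.6]
gripper_width: 0.342
gripper_force: 30.0
```

Call:
servo_tool(commands=[[[1,0,-6,0,0,0,0],[1,0,-12,0,0,0,0],[1,0,-18,0,0,0,0],[1,0,-24,0,0,0,0],[1,0,-24,0,0,0,0]]])

```text
time_s: 13.1
tcp_pos: [0.5502, 0.0236, 0.0715]
ee_rot: [[0.992, -0.129, -0.0], [-0.129, -0.992, 0.0], [-0.0, -0.0, -1.0]]
wrist_force: [-0.9, 0.8, -2.1]
gripper_width: 0.341
gripper_force: 30.0
```

Call:
servo_tool(commands=[[[1,0,-8,0,0,0,0],[1,0,-16,0,0,0,0],[1,0,-24,0,0,0,0],[1,0,-32,0,0,0,0],[1,0,-32,0,0,0,0]]])

```text
time_s: 13.6
tcp_pos: [0.5545, 0.0558, 0.0715]
ee_rot: [[0.992, -0.128, 0.0], [-0.128, -0.992, 0.0], [0.0, -0.0, -1.0]]
wrist_force: [-2.1, 0.8, -1.9]
gripper_width: 0.344
gripper_force: 30.0
```

Call:
servo_tool(commands=[[[1,0,-6,0,0,0,0],[1,0,-12,0,0,0,0],[1,0,-18,0,0,0,0],[1,0,-24,0,0,0,0],[1,0,-24,0,0,0,0]]])

```text
time_s: 14.1
tcp_pos: [0.5577, 0.0792, 0.0715]
ee_rot: [[0.992, -0.129, 0.0], [-0.129, -0.992, 0.0], [0.0, -0.0, -1.0]]
wrist_force: [-0.4, 1.1, -2.0]
gripper_width: 0.342
gripper_force: 30.0
```

Call:
servo_tool(commands=[[[1,0,-6,0,0,0,0],[1,0,-12,0,0,0,0],[1,0,-18,0,0,0,0],[1,0,-24,0,0,0,0],[1,0,-24,0,0,0,0]]])

```text
time_s: 14.6
tcp_pos: [0.5609, 0.103, 0.0716]
ee_rot: [[0.992, -0.129, 0.0], [-0.129, -0.992, 0.0], [0.0, -0.0, -1.0]]
wrist_force: [-0.7, -0.2, -2.0]
gripper_width: 0.342
gripper_force: 30.0
```

Call:
servo_tool(commands=[[[1,0,-6,0,0,0,0],[1,0,-12,0,0,0,0],[1,0,-18,0,0,0,0],[1,0,-24,0,0,0,0],[1,0,-24,0,0,0,0]]])

```text
time_s: 15.1
tcp_pos: [0.5639, 0.1268, 0.0715]
ee_rot: [[0.992, -0.129, 0.0], [-0.129, -0.992, 0.0], [0.0, -0.0, -1.0]]
wrist_force: [-0.4, 0.3, -2.0]
gripper_width: 0.345
gripper_force: 30.0
```

Call:
servo_tool(commands=[[[1,0,-3,0,0,0,0],[1,0,-6,0,0,0,0],[1,0,-9,0,0,0,0],[1,0,-10,0,0,0,0],[1,0,-10,0,0,0,0]]])

```text
time_s: 15.6
tcp_pos: [0.5651, 0.136, 0.0716]
ee_rot: [[0.992, -0.129, 0.0], [-0.129, -0.992, 0.0], [0.0, -0.0, -1.0]]
wrist_force: [-0.3, -0.4, -2.3]
gripper_width: 0.339
gripper_force: 30.0
```

Creep on until the stop is felt.

Call:
servo_tool(commands=[[[1,0,-1,0,0,0,0],[1,0,-2,0,0,0,0],[1,0,-3,0,0,0,0],[1,0,-4,0,0,0,0],[1,0,-4,0,0,0,0]]])

```text
time_s: 16.1
tcp_pos: [0.5656, 0.1399, 0.0716]
ee_rot: [[0.992, -0.129, 0.0], [-0.129, -0.992, 0.0], [0.0, -0.0, -1.0]]
wrist_force: [0.4, 0.7, -2.5]
gripper_width: 0.339
gripper_force: 30.0
```

Call:
servo_tool(commands=[[[1,0,-0.5,0,0,0,0],[1,0,-1,0,0,0,0],[1,0,-1.5,0,0,0,0],[1,0,-2,0,0,0,0],[1,0,-2,0,0,0,0]]])

```text
time_s: 16.6
tcp_pos: [0.5656, 0.1407, 0.0716]
ee_rot: [[0.992, -0.13, -0.001], [-0.13, -0.992, -0.002], [-0.001, 0.002, -1.0]]
wrist_force: [0.3, -4.5, -1.2]
gripper_width: 0.342
gripper_force: 30.0
```

Call:
servo_tool(commands=[[[1,0,0,0.7,0,0,0],[1,0,0,1.4,0,0,0],[1,0,0,1.4,0,0,0],[1,0,-0.5,1.4,0,0,0],[1,0,-0.5,1.4,0,0,0]]])

```text
time_s: 17.1
tcp_pos: [0.5654, 0.1408, 0.0704]
ee_rot: [[0.992, -0.13, -0.002], [-0.13, -0.992, -0.002], [-0.001, 0.003, -1.0]]
wrist_force: [-0.6, -7.5, 1.6]
gripper_width: 0.343
gripper_force: 30.0
```

Call:
servo_tool(commands=[[[0.4,0,0,0,0,0,0],[0.4,0,0,0,0,0,0],[0.4,0,0,0,0,0,0],[0.4,0,0,-40,0,0,0],[0.4,0,0,-80,0,0,0]]])

```text
time_s: 17.6
tcp_pos: [0.5654, 0.1426, 0.1501]
ee_rot: [[0.992, -0.129, -0.002], [-0.129, -0.992, -0.001], [-0.002, 0.001, -1.0]]
wrist_force: [1.3, 0.5, 0.9]
gripper_width: 0.586
gripper_force: 0.0
```

```bash
python3 - <<'E'
from h import *
snap('top','top2');snap('wrist','wrist6')
im=cv2.imread('pics/wrist6.png');cv2.imwrite('pics/wrist6b.png',cv2.convertScaleAbs(im,alpha=1.3))
s=r.sense();print(s['tcp_pos'],s['wrist_force'],s['time_s'])
th=np.radians(-7.5);R=np.array([[np.cos(th),-np.sin(th)],[np.sin(th),np.cos(th)]]);t=np.array([.5613,.1101])
print('tcp rack',R.T@(np.array(s['tcp_pos'])[:2]-t)*1000)
print('knob in grip, home & held', R.T@(np.array([.6244,.0919])-t)*1000,R.T@(np.array([.6455,.0792])-t)*1000)
E
```

```text
[0.56992855 0.14445403 0.15674044] [0.81728398 0.33357569 0.75087459] 17.7
tcp rack [ 4.07062976 35.18638204]
knob in grip, home & held [64.93574745 -9.80809375] [ 87.51291667 -19.64534083]
```

View pics/wrist6b.png

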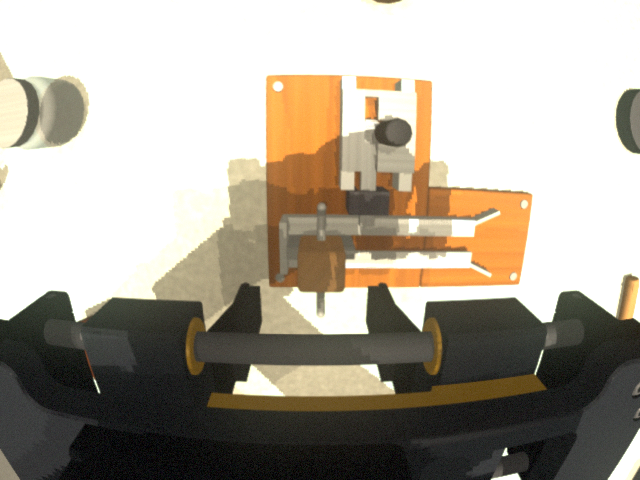

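```bash
python3 - <<'E'
from h import *
th=np.radians(-7.5);R=np.array([[np.cos(th),-np.sin(th)],[np.sin(th),np.cos(th)]]);t=np.array([.5613,.1101])
r.capture('top');r.capture('top')
go([*(R@[.089,-.048]+t),.067],th+np.pi/2)
E
```

```text
shift [87.9 81.8 84.6] turn [-0.0028 -0.0028  0.0014] j [ 30.   22.1 -12.1  -0.  -55.6  52.6] t 17.8
```

Call:
servo_tool(commands=[[[1,25,25,0,0,0,0],[1,50,50,0,0,0,0],[1,75,75,0,0,0,0],[1,88,82,0,0,0,0],[1,88,82,0,0,0,0]]])

```text
time_s: 18.3
tcp_pos: [0.6429, 0.0481, 0.1479]
ee_rot: [[0.991, -0.132, -0.003], [-0.132, -0.991, -0.001], [-0.002, 0.001, -1.0]]
wrist_force: [-0.3, -0.1, 0.1]
gripper_width: 0.231
gripper_force: 0.0
```

Call:
servo_tool(commands=[[[1,0,0,0,0,0,0],[1,0,0,20,0,0,0],[1,0,0,50,0,0,0],[1,0,0,75,0,0,0],[1,0,0,84,0,0,0]]])

```text
time_s: 18.8
tcp_pos: [0.6397, 0.0502, 0.063]
ee_rot: [[0.992, -0.129, -0.006], [-0.129, -0.992, -0.001], [-0.006, 0.002, -1.0]]
wrist_force: [0.3, 1.2, 0.1]
gripper_width: 0.005
gripper_force: 0.0
```

Call:
servo_tool(commands=[[[1,0,-1,0,0,0,0],[1,0,-2,0,0,0,0],[1,0,-3,0,0,0,0],[1,0,-4,0,0,0,0],[1,0,-4,0,0,0,0]]])

```text
time_s: 19.3
tcp_pos: [0.6435, 0.0538, 0.0671]
ee_rot: [[0.992, -0.129, 0.002], [-0.129, -0.992, 0.001], [0.002, -0.001, -1.0]]
wrist_force: [-0.0, -0.0, 0.3]
gripper_width: 0.008
gripper_force: 0.0
```

Call:
servo_tool(commands=[[[1,0,-1.5,0,0,0,0],[1,0,-3,0,0,0,0],[1,0,-4.5,0,0,0,0],[1,0,-6,0,0,0,0],[1,0,-6,0,0,0,0]]])

```text
time_s: 19.8
tcp_pos: [0.6438, 0.0598, 0.0661]
ee_rot: [[0.992, -0.129, 0.0], [-0.129, -0.992, 0.0], [0.0, -0.0, -1.0]]
wrist_force: [0.3, -0.3, -0.0]
gripper_width: 0.007
gripper_force: 0.0
```

Call:
servo_tool(commands=[[[1,0,-1,0,0,0,0],[1,0,-2,0,0,0,0],[1,0,-3,0,0,0,0],[1,0,-4,0,0,0,0],[1,0,-4,0,0,0,0]]])

```text
time_s: 20.3
tcp_pos: [0.6441, 0.0629, 0.0661]
ee_rot: [[0.992, -0.129, -0.001], [-0.129, -0.992, -0.001], [-0.001, 0.001, -1.0]]
wrist_force: [0.4, -2.4, 0.6]
gripper_width: 0.006
gripper_force: 1.3
```

Call:
servo_tool(commands=[[[1,0,-1,0,0,0,0],[1,0,-2,0,0,0,0],[1,0,-3,0,0,0,0],[1,0,-4,0,0,0,0],[1,0,-4,0,0,0,0]]])

```text
time_s: 20.8
tcp_pos: [0.6443, 0.0647, 0.0661]
ee_rot: [[0.991, -0.13, -0.002], [-0.13, -0.991, -0.003], [-0.002, 0.004, -1.0]]
wrist_force: [0.5, -9.7, 1.4]
gripper_width: 0.007
gripper_force: 4.7
```

Call:
servo_tool(commands=[[[1,0,-1,0,0,0,0],[1,0,-2,0,0,0,0],[1,0,-3,0,0,0,0],[1,0,-4,0,0,0,0],[1,0,-4,0,0,0,0]]])

```text
time_s: 21.3
tcp_pos: [0.6457, 0.0722, 0.0663]
ee_rot: [[0.992, -0.129, 0.001], [-0.129, -0.992, 0.001], [0.001, -0.001, -1.0]]
wrist_force: [0.3, -0.3, -0.9]
gripper_width: 0.009
gripper_force: 0.0
```

Call:
servo_tool(commands=[[[1,0,5,0,0,0,0],[1,0,20,0,0,0,0],[1,0,25,-30,0,0,0],[1,0,25,-70,0,0,0],[1,-30,0,-90,0,0,0]]])

```text
time_s: 21.8
tcp_pos: [0.6189, 0.0727, 0.1593]
ee_rot: [[0.991, -0.134, 0.007], [-0.134, -0.991, 0.0], [0.007, -0.001, -1.0]]
wrist_force: [-0.2, 1.2, -0.3]
gripper_width: 0.006
gripper_force: 0.0
```

```bash
python3 - <<'E'
from h import *
r.capture('top');r.capture('top');r.capture('top');snap('wrist','wrist7');snap('top','top3')
a=cv2.imread('pics/wrist7.png')[60:320,120:520];b=cv2.imread('pics/top3.png')[170:290,210:430]
o=np.zeros((600,800,3),np.uint8);a=cv2.resize(a,(560,364));b=cv2.resize(b,None,fx=1.9,fy=1.9);o[:364,:560]=a;o[368:368+b.shape[0],:b.shape[1]]=b
cv2.imwrite('pics/c7.png',cv2.convertScaleAbs(o,alpha=1.4))
s=r.sense();print(s['tcp_pos'],s['wrist_force'],s['time_s'])
E
```

```text
[0.61511754 0.07462134 0.15575574] [-0.09803238 -0.84254981 -0.5773155 ] 22.05
```

View pics/c7.png

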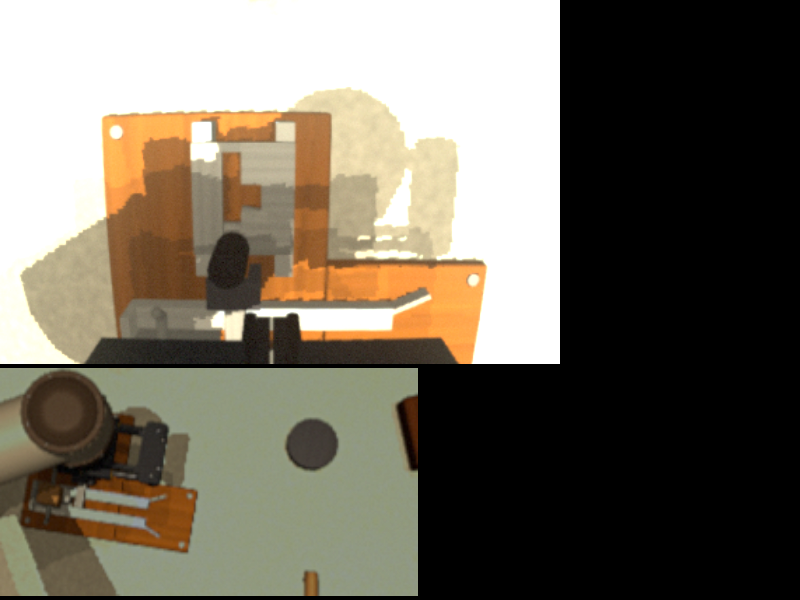

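```bash
python3 - <<'E'
from h import *
th=np.radians(-7.5);R=np.array([[np.cos(th),-np.sin(th)],[np.sin(th),np.cos(th)]]);t=np.array([.5613,.1101])
for u,v,z in[(233,246,.088),(227,274,.047),(227,274,.088),(233,246,.047)]: print((u,v,z),R.T@(w('wrist7',120+u/1.4,60+v/1.4,z)[:2]-t)*1000)
E
```

```text
(233, 246, 0.088) [76.97676751 -9.38373572]
(227, 274, 0.047) [49.7685393  -2.64606895]
(227, 274, 0.088) [63.80925016 -6.39221838]
(233, 246, 0.047) [65.36548693 -6.18952654]
```

```bash
python3 -c "
from station import r
print(r.finish_job())"
```

```text
the job is handed in; nothing more can be done
None
```

I've handed the job in after about 22 s of the 67 s allowed. The slider was pushed in until the end stop was felt, the bolt measured as back at its home position, and the gripper was clear of everything at hand-in.

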